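# Prime the bench lubricator

## Robot

A 6-joint arm with a two-finger parallel gripper is mounted at the origin on a cart in front of the work surface, level with it; the furniture and walls round the work are solid. World frame = base frame: x ahead of the robot, y to its left, z up, the work surface at z = 0. Lengths are in m, angles in rad, forces in N, time in s.
With the tool pointing down it reaches from about 0.25 to 0.85 m from the base axis. Payload 12.5 kg.
Tool frame: the origin (TCP) lies between the finger pads; the fingertips stand 22 mm ahead of it and the grasp point (between the pads) lies 3 mm ahead of it (r.tcp_to_tips is the distance from the TCP to the fingertips, in m); z points along the fingers, x is the direction in which the jaws open and shut, and the axes are right-handed (so a half turn about z gives the same grasp; the last joint's range is limited). The gripper opens to 93 mm and grips with 3 to 60 N. Pads are 15 mm wide; open, the fingers measure 128 mm over their backs; the gripper's body (75 mm by 188 mm) begins 65 mm behind the grasp point.
Start: joints at [1.055, 0.351, 1.652, -0, 1.139, -0.085], TCP at [0.23, 0.5, 0.241] pointing down, gripper open.
Joint ranges: [-2.75, 2.75], [-0.79, 2.1], [0.01, 2.65], [-1.57, 4.71], [0.07, 3.14], [-2.87, 2.87]. Speed limits (rad/s): [2.22, 2.22, 2.79, 3.14, 3.14, 3.14].

## Interface

Orientations are given as a unit quaternion [x, y, z, w].
In Python, from bench import r gives the robot as it stands.
- The arm moves only by the tool servo_tool, never from a script. Its argument "plan" is a list of rows, each a list of 5 numbers: the gripper command: -1 is fully open, 1 is shut, values between are in proportion, then the shift along the tool's x, y, z in m, then the turn about the tool's z in degrees. A call has 1 to 10 rows; each row shifts and turns the commanded pose from where the row before left it, along the tool's axes as they then stand; what a row does not reach is not made up. A row lasts 1/10 s, in which the tool goes at most 50 mm and 8.59 degrees, less where a joint would pass 70% of its speed; a pose out of reach is approached as far as the arm can. A call is refused whole if a number of a shift passes 0.05 or a number of a turn 8.59, either way. A call with a gripper value outside its range is refused whole. The fingers move at their own pace and stop on an object; the grip force is fixed at half the most. Time passes only in rows, so rows that do not move let the fingers close. It gives the time, the measured TCP pose, the force and the opening at its end, in the units of the state.
- r.get_obs(): the state, without advancing time (a new reading comes with each control period).
- r.capture(name): name is "scene" or "top" or "wrist"; returns the picture (384x512x3 uint8, blue, green, red); there is no depth.
- r.camera_params(name): a dict with "fx", "fy", "cx", "cy" (pixels), "R" (3x3) and "t" (3): a world point X has camera coordinates R X + t. Camera axes: x right, y down, z forward; pixel columns grow to the right and rows downward; lengths in m; the calibration is good to about 2 mm. A picture is of the moment at which its call begins: read the wrist's pose just before it. camera_params takes no time and is no camera call; for the wrist camera it gives the pose at the moment of the call.
- r.hand_in(): hands the job in, once; it reports no verdict.
The state is a dict: "clock": time; "q": joint angles; "qvel": joint speeds; "tau": joint torques, N m; "tool_pos": TCP position; "eef_rot": TCP orientation; "wrist_force": force on the tool from outside, world axes, zero at the start; "torque": the same for the moment, N m; "width": opening from 0.0 (shut) to 1.0 (fully open).
Only numpy, scipy, OpenCV 4.12 (cv2) and the standard library are available. Lean on these libraries where they do the work, as an engineer would, in place of code of your own. Each camera call takes 0.05 s, during which the arm holds its last target.

## Task

Prime the lubricator that has the round cap: with the fingertips, push its plunger all the way down and let it come all the way up again, stroke after stroke, until its indicator pin pops fully out, then let the plunger up and move clear. Do not touch the indicator pin, do not press the T-handled lubricator beside it, and leave the loose things on the bench where they lie; this is pushing work, so nothing is lifted.

Things in the scene. Friction and masses are not known exactly. Their poses are not given: they have to be found in the camera images.
- lubricator: Hand lubricator to prime, fixed to the bench: the one with the round cap. Base plate 160 (x) x 80 (y) mm, grey block to 49 mm height. Origin: centre of the plate's underside, 3 mm above the bench. Plunger on the origin's vertical axis (barrel nut 34 mm across, to 78 mm height); aluminium reservoir (37 mm across, to 87 mm height) 37 mm to its +x; indicator pin in a brass bush 45 mm to its -x.
- plunger (a joint): Plunger of the round-capped lubricator: metres pushed down; 0 fully up, 0.022 fully down (hard stop). A spring pushes it back: about 6 N to start, 13 N at the bottom, and it rises by itself when released. Only travel downwards raises the indicator pin.
- plunger_top (a point): Centre of the flat top of the round black cap (40 mm across, 16 mm thick); moves with the plunger. 128 mm above the bench when up, 106 mm when fully down.
- pin (a joint): Indicator pin of the round-capped lubricator: metres risen; 0 fully in, 0.028 fully out (stop). Starts between 0 and 0.007. Each full stroke of the plunger raises it about 0.004, and it stays while the plunger returns; past about 0.020 it pops out to 0.028 by itself and stays out. It takes three to six full strokes; further strokes do no harm.
- pin_tip (a point): Centre of the top of the indicator pin (steel, 10 mm thick), 63 mm above the bench when fully in and 91 mm when fully out; 45 mm from the plunger's axis towards the lubricator's -x. A dark ring round its foot comes into view only when it is fully out.
- t_lubricator: Second lubricator, for another line: the same housing of the same size, but with a black T-bar (66 mm long, 14 mm thick) instead of the round cap. Fixed to the bench. Origin: centre of the underside of its plate, under its plunger. Not to be pressed. The two may stand in either order.
- t_plunger (a joint): Plunger of the T-handled lubricator: metres pushed down, 0 fully up. Must stay up.
- t_plunger_top (a point): Middle of the top of the T-bar, 128 mm above the bench.
- tin: Loose bystander lying on the thin steel plate on the bench: round flat tin, 66 mm across, 26 mm high. Origin: centre of its underside.
- bolt: Loose bystander lying on the thin steel plate on the bench: hexagon bolt, 62 mm long. Origin: centre of its underside.
- nut: Loose bystander lying on the thin steel plate on the bench: hexagon nut, 24 mm across flats, 13 mm high. Origin: centre of its underside.
- spanner: Loose bystander lying on the thin steel plate on the bench: open-ended spanner, 149 mm long. Origin: centre of its underside.
- flat_bar: Loose bystander lying on the thin steel plate on the bench: flat steel bar offcut, 125 x 40 x 10 mm. Origin: centre of its underside.
- pliers: Loose bystander lying on the thin steel plate on the bench: combination pliers, 174 mm long. Origin: centre of its underside.

How it is judged:
On the way, in this order (a step that is already met when the one before it is completed fails the run):
1. the round-capped plunger is pushed down a full stroke (over 17 of 22 mm) (value of joint plunger above 0.017 m), for 0.02 s.
2. it is let up again (within 4 mm of the top) (value of joint plunger below 0.004 m), for 0.02 s.
3. it is pushed down a full stroke again (value of joint plunger above 0.017 m), for 0.02 s.
4. the indicator pin is fully out (over 25 mm) (value of joint pin above 0.025 m), for 0.2 s.
At the end, for the whole second after the job is handed in: The indicator pin of the round-capped lubricator is out more than 25 of 28 mm, its plunger is back up (within 3 mm) and still, the T-handled plunger is up (within 3 mm), and every loose thing lies within 30 mm of where it was (value of joint pin above 0.025 m and value of joint each of plunger, t_plunger below 0.003 m and velocity of joint plunger below 0.01 m/s and distance of each of tin, bolt, nut, spanner, flat_bar, pliers from where it was at the start of the episode below 0.03 m); the robot touches nothing.
It fails at once if the robot touches the indicator pin (over 1 N) (contact force between any of the fingers, the arm and pin above 1 N).
It fails at once if the T-handled plunger is pressed (over 6 mm) (value of joint t_plunger above 0.006 m).
It fails at once if a loose thing is lifted (over 40 mm) or shoved (over 30 mm) (height (world z) of any of tin, bolt, nut, spanner, flat_bar, pliers above 0.04 m or distance of any of tin, bolt, nut, spanner, flat_bar, pliers from where it was at the start of the episode above 0.03 m).
It also fails if it takes over 54 s, if anything falls off the work surface, if the arm or the gripper's body presses on something with over 40 N, if the wrist force passes 120 N, or if a joint passes its speed limit or range.

## Working session

There is one attempt and no reset: what is moved stays moved. The work goes in short steps, Python scripts to look and compute and a tool call to move; the robot and the scene stay as the last step left them, time stands still between calls to the robot, and variables do not carry over. Pictures are saved under pics/ and viewed, and the job is handed in when it is done.

Besides the shell and the picture viewer there is one more tool, called in YAML: its name, and indented under it one key for each argument. servo_tool: Moves the arm, as the interface text tells. Its arguments: {"type":"object","properties":{"plan":{"type":"array","items":{"type":"array","items":{"type":"number"}}}},"required":["plan"]}

```bash
mkdir -p pics; python3 - <<'E'
from bench import r
import cv2
o=r.get_obs();print(o)
for n in("scene","top","wrist"):
    p=r.camera_params(n);print(n,p)
    cv2.imwrite(f"pics/{n}0.png",r.capture(n))
E
```

```text
{'clock': 0.0, 'q': array([ 1.05540115e+00,  3.51223576e-01,  1.65240484e+00,  1.12817994e-06,
        1.13908605e+00, -8.46227064e-02]), 'qvel': array([0.00087556, 0.00065379, 0.00191555, 0.00072307, 0.00086326,
       0.00036803]), 'tau': array([ 6.41256847e-04, -4.97339773e+01, -2.85249943e+01,  6.99004065e-02,
        2.58882676e-02, -1.57373042e-04]), 'tool_pos': array([0.22950112, 0.49949149, 0.24011566]), 'eef_rot': array([ 8.41894534e-01,  5.39641807e-01, -4.96357737e-04,  2.61239725e-04]), 'wrist_force': array([ 0.46159781, -0.32831041, -0.05961603]), 'torque': array([-0.00788636,  0.03863101, -0.01948758]), 'width': 1.0010258232824025}
scene {'fx': 419.6444309821695, 'fy': 419.6444309821695, 'cx': 253.12365700993288, 'cy': 189.32709112571084, 'R': array([[ 0.79131536, -0.61112594, -0.01857642],
       [-0.39200479, -0.48380177, -0.78247562],
       [ 0.46920384,  0.62646702, -0.62240407]]), 't': array([-0.25825906,  0.31631917,  0.71204358])}
top {'fx': 414.41467605432126, 'fy': 414.41467605432126, 'cx': 262.20304695057416, 'cy': 192.9438052893901, 'R': array([[ 1.11847706e-02, -9.99937068e-01,  8.72623101e-04],
       [-9.90792806e-01, -1.12002319e-02, -1.34922828e-01],
       [ 1.34924110e-01,  6.44492188e-04, -9.90855726e-01]]), 't': array([0.13279805, 0.41863021, 0.98529651])}
wrist {'fx': 325.51232102274685, 'fy': 325.51232102274685, 'cx': 264.810317321303, 'cy': 184.35951640194892, 'R': array([[ 4.17058619e-01,  9.08879549e-01, -2.72633946e-04],
       [ 8.66816559e-01, -3.97666891e-01,  3.00815718e-01],
       [ 2.73296837e-01, -1.25694111e-01, -9.53682248e-01]]), 't': array([-0.55049677, -0.03559058,  0.39097137])}
```

View pics/scene0.png

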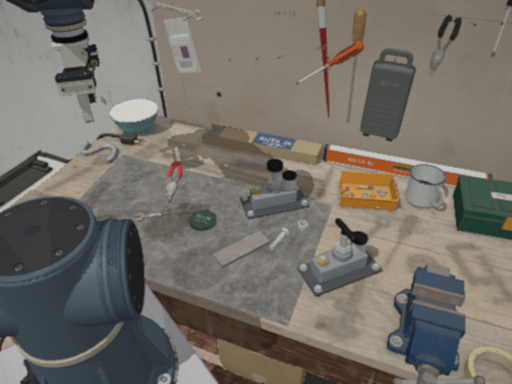

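View pics/top0.png

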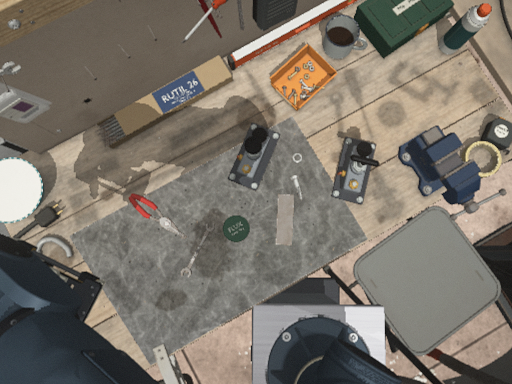

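```bash
python3 - <<'E'
import cv2
t=cv2.imread("pics/top0.png")[110:210,215:315];s=cv2.imread("pics/scene0.png")[145:230,225:325]
cv2.imwrite("pics/tc.png",cv2.resize(t,None,fx=6,fy=6,interpolation=2))
cv2.imwrite("pics/sc.png",cv2.resize(s,None,fx=6,fy=6,interpolation=2))
E
```

```text
(no output)
```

View pics/tc.png

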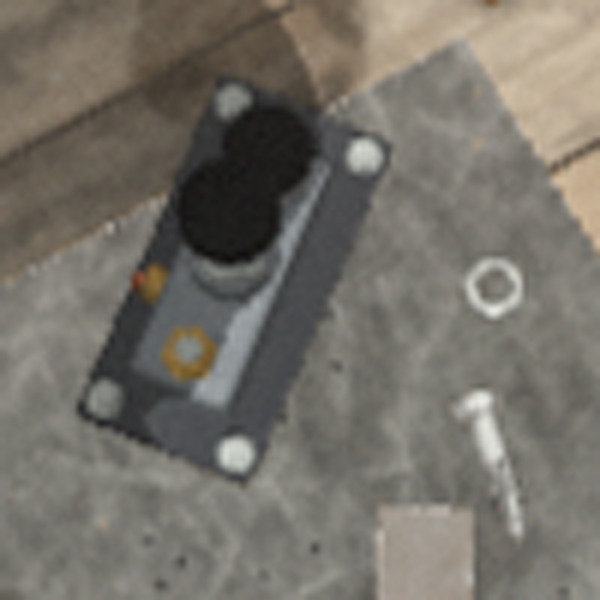

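View pics/sc.png

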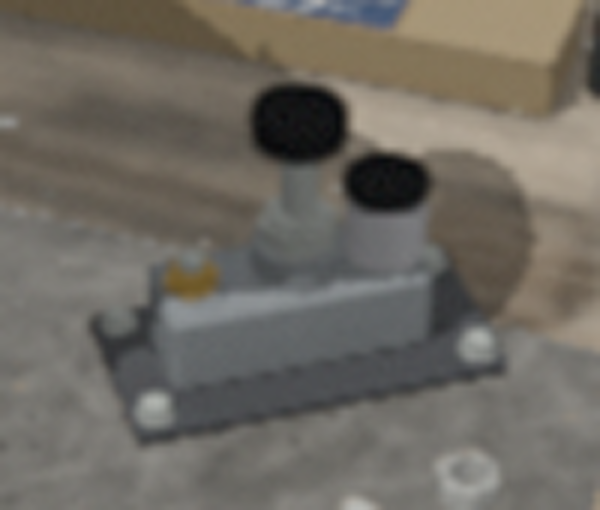

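```bash
cat > h.py <<'E'
from bench import r
import numpy as np
def onz(n,u,v,z,p=None):
    p=p or r.camera_params(n)
    R,t=np.array(p["R"]),np.array(p["t"]);d=R.T@np.array([(u-p["cx"])/p["fx"],(v-p["cy"])/p["fy"],1]);c=-R.T@t
    return c+d*(z-c[2])/d[2]
def proj(n,X,p=None):
    p=p or r.camera_params(n)
    c=np.array(p["R"])@X+p["t"];return np.array([p["cx"]+p["fx"]*c[0]/c[2],p["cy"]+p["fy"]*c[1]/c[2]])
E
python3 - <<'E'
from h import *
T=lambda x,y,z:onz("top",215+x/6-.42,110+y/6-.42,z)
S=lambda x,y,z:onz("scene",225+x/6-.42,145+y/6-.42,z)
print("cap",T(230,208,.128),S(299,112,.128))
print("pin",T(188,350,.066),S(193,255,.066))
print("res",T(270,150,.087),S(387,180,.087))
for a in[(233,98),(365,156),(103,398),(236,454)]: print("bolt",T(*a,.015))
o=r.get_obs();from scipy.spatial.transform import Rotation as Ro
print(Ro.from_quat(o["eef_rot"]).as_matrix().round(3),r.tcp_to_tips)
E
```

```text
cap [0.51332809 0.15945991 0.128     ] [0.51235851 0.15635521 0.128     ]
pin [0.47149707 0.17680466 0.066     ] [0.47357856 0.17444875 0.066     ]
res [0.5473423  0.14516385 0.087     ] [0.54726287 0.14261442 0.087     ]
bolt [0.59008818 0.16169504 0.015     ]
bolt [0.56552872 0.10577411 0.015     ]
bolt [0.46089584 0.21387956 0.015     ]
bolt [0.43798972 0.15831606 0.015     ]
[[ 0.418  0.909 -0.   ]
 [ 0.909 -0.418 -0.001]
 [-0.001 -0.    -1.   ]] 0.022
```

View pics/wrist0.png

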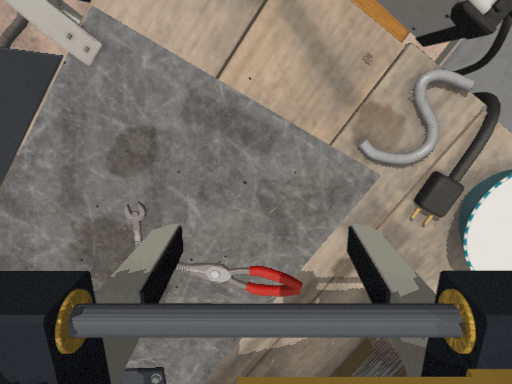

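servo_tool:
  plan:
    - [1,-0.01,0.02,0,0]
    - [1,-0.018,0.036,0,0]
    - [1,-0.018,0.036,0,0]
    - [1,-0.018,0.036,0,0]
    - [1,-0.018,0.036,0,0]
    - [1,-0.018,0.036,0,0]
    - [1,-0.018,0.036,0,0]
    - [1,-0.018,0.036,0,0]
    - [1,-0.018,0.036,0,0]
    - [1,-0.018,0.036,0,0]

```text
clock: 1.15
tool_pos: [0.4711, 0.1983, 0.2406]
eef_rot: [0.842, 0.54, -0.0, -0.0]
wrist_force: [0.2, 0.8, -0.1]
width: 0.188
```

servo_tool:
  plan:
    - [1,-0.01,0.03,0,0]
    - [1,-0.01,0.026,0,0]
    - [1,0,0,0,0]

```text
clock: 1.45
tool_pos: [0.5144, 0.1562, 0.2403]
eef_rot: [0.843, 0.538, -0.0, 0.0]
wrist_force: [-0.6, -0.5, 0.6]
width: 0.003
```

```bash
python3 - <<'E'
from h import *
import cv2
from scipy.spatial.transform import Rotation as Ro
o=r.get_obs();print(o["clock"],o["tool_pos"],o["width"],o["wrist_force"])
M=Ro.from_quat(o["eef_rot"]).as_matrix();print(M.round(3))
for n in("wrist","scene"):cv2.imwrite(f"pics/{n}1.png",r.capture(n))
print(M.T@(np.array([.5132,.159,.128])-o["tool_pos"])-[0,0,.022])
E
```

```text
1.45 [0.51444614 0.1562385  0.24028243] 0.003169548139440583 [-0.60338081 -0.45290227  0.59943443]
[[ 0.42   0.907  0.   ]
 [ 0.907 -0.42  -0.   ]
 [-0.     0.    -1.   ]]
[ 0.00201887 -0.00231457  0.09028129]
```

View pics/wrist1.png

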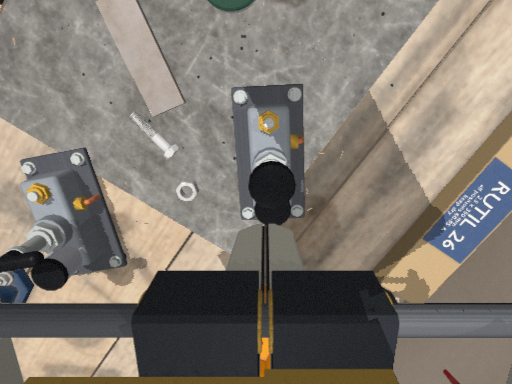

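View pics/scene1.png

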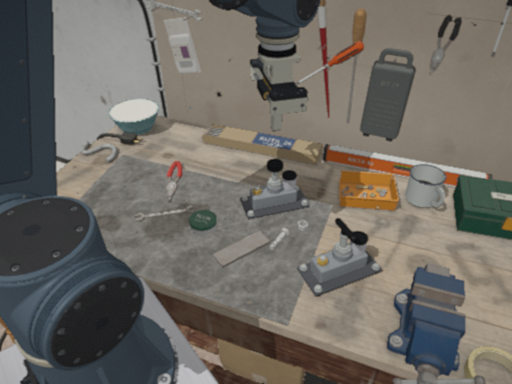

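```bash
python3 - <<'E'
from h import *
print(onz("wrist",272,183,.128),onz("wrist",268,121,.066))
E
```

```text
[0.51130295 0.16625127 0.128     ] [0.47075671 0.18180988 0.066     ]
```

servo_tool:
  plan:
    - [1,0.003,-0.003,0.02,0]
    - [1,0,0,0.03,0]
    - [1,0,0,0.02,0]
    - [1,0,0,0.013,0]
    - [1,0,0,0,0]

```text
clock: 2.05
tool_pos: [0.5103, 0.1627, 0.1564]
eef_rot: [0.842, 0.54, -0.001, -0.0]
wrist_force: [-0.3, -0.0, 0.1]
width: 0.007
```

servo_tool:
  plan:
    - [1,0,0,0.008,0]
    - [1,0,0,0.008,0]
    - [1,0,0,0.006,0]
    - [1,0,0,0.004,0]
    - [1,0,0,0,0]

```text
clock: 2.55
tool_pos: [0.5121, 0.1628, 0.1327]
eef_rot: [0.842, 0.54, 0.001, 0.0]
wrist_force: [-2.4, 2.1, 10.7]
width: 0.003
```

servo_tool:
  plan:
    - [1,0,0,0.004,0]
    - [1,0,0,0.002,0]
    - [1,0,0,0,0]

```text
clock: 2.85
tool_pos: [0.5122, 0.1628, 0.1282]
eef_rot: [0.842, 0.54, 0.001, 0.0]
wrist_force: [-7.7, -0.0, 24.0]
width: 0.003
```

```bash
cat > look.py <<'E'
from h import *
import cv2,sys
k=sys.argv[1]
o=r.get_obs();print(o["clock"],o["tool_pos"],o["wrist_force"])
s=r.capture("scene")[145:230,225:325];w=r.capture("wrist")
cv2.imwrite(f"pics/l{k}.png",np.hstack([cv2.resize(s,(452,384),interpolation=2),cv2.resize(w[0:384,150:406],(256,384))]))
E
python3 look.py 1
```

```text
2.85 [0.51222163 0.1627994  0.12816327] [-7.73362695 -0.03096325 23.9531004 ]
```

View pics/l1.png

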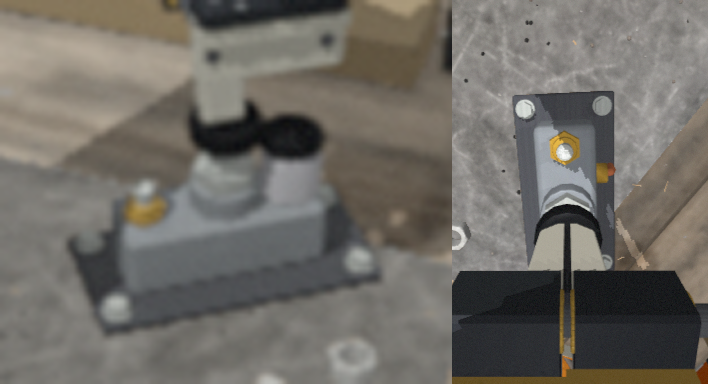

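servo_tool:
  plan:
    - [1,0,0,-0.01,0]
    - [1,0,0,-0.012,0]
    - [1,0,0,-0.01,0]
    - [1,0,0,0,0]
    - [1,0,0,0,0]
    - [1,0,0,0,0]

```text
clock: 3.55
tool_pos: [0.5111, 0.1621, 0.157]
eef_rot: [0.842, 0.54, -0.0, -0.0]
wrist_force: [0.1, -0.3, -0.2]
width: 0.0
```

```bash
python3 look.py 2
```

```text
3.55 [0.51113755 0.16212897 0.15701136] [ 0.1350713  -0.2578511  -0.24341322]
```

View pics/l2.png

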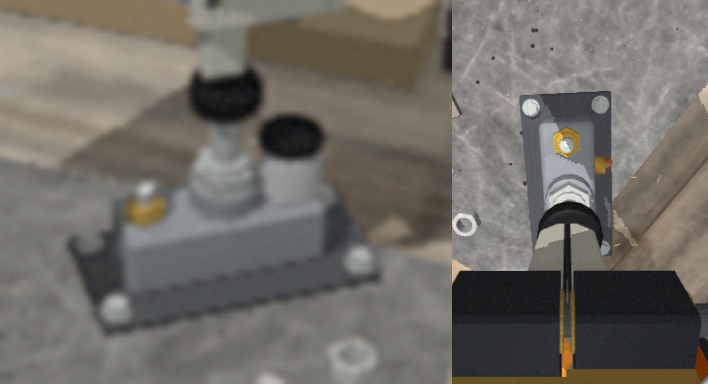

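The plunger came back up with the fingers clear of it, and the pin stands slightly higher at (147,187). Next strokes.

servo_tool:
  plan:
    - [1,0,0,0.012,0]
    - [1,0,0,0.01,0]
    - [1,0,0,0.006,0]
    - [1,0,0,0.004,0]
    - [1,0,0,0,0]
    - [1,0,0,0,0]

```text
clock: 4.25
tool_pos: [0.5124, 0.1625, 0.1281]
eef_rot: [0.842, 0.54, 0.001, 0.001]
wrist_force: [-10.4, -3.6, 38.7]
width: 0.006
```

servo_tool:
  plan:
    - [1,0,0,-0.01,0]
    - [1,0,0,-0.012,0]
    - [1,0,0,-0.01,0]
    - [1,0,0,0,0]
    - [1,0,0,0,0]
    - [1,0,0,0,0]

```text
clock: 4.85
tool_pos: [0.511, 0.1621, 0.1567]
eef_rot: [0.842, 0.54, -0.001, -0.0]
wrist_force: [0.0, -0.2, -0.1]
width: 0.007
```

servo_tool:
  plan:
    - [1,0,0,0.012,0]
    - [1,0,0,0.01,0]
    - [1,0,0,0.006,0]
    - [1,0,0,0.004,0]
    - [1,0,0,0,0]
    - [1,0,0,0,0]

```text
clock: 5.45
tool_pos: [0.5122, 0.1624, 0.128]
eef_rot: [0.842, 0.54, 0.001, 0.0]
wrist_force: [-12.1, -3.0, 41.7]
width: 0.007
```

servo_tool:
  plan:
    - [1,0,0,-0.01,0]
    - [1,0,0,-0.012,0]
    - [1,0,0,-0.01,0]
    - [1,0,0,0,0]
    - [1,0,0,0,0]
    - [1,0,0,0,0]

```text
clock: 6.05
tool_pos: [0.511, 0.1621, 0.1566]
eef_rot: [0.842, 0.54, -0.001, -0.0]
wrist_force: [0.2, -0.1, -0.9]
width: 0.009
```

```bash
python3 look.py 3
```

```text
6.05 [0.51096022 0.16209605 0.15657532] [ 0.18624    -0.11546858 -0.9264902 ]
```

View pics/l3.png

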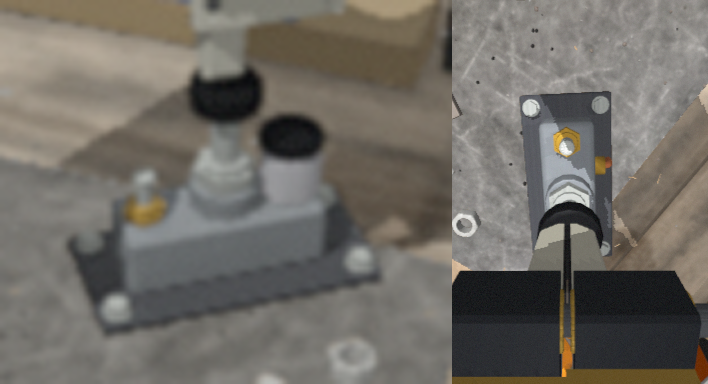

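Three strokes done. The pin is rising, now at (147,175), but it is not out yet. I'll press a little less hard.

servo_tool:
  plan:
    - [1,0,0,0.012,0]
    - [1,0,0,0.01,0]
    - [1,0,0,0.006,0]
    - [1,0,0,0.002,0]
    - [1,0,0,0,0]
    - [1,0,0,0,0]

```text
clock: 6.75
tool_pos: [0.5122, 0.1624, 0.1282]
eef_rot: [0.842, 0.54, 0.001, 0.0]
wrist_force: [-1.9, -0.7, 16.1]
width: 0.005
```

servo_tool:
  plan:
    - [1,0,0,-0.01,0]
    - [1,0,0,-0.01,0]
    - [1,0,0,-0.01,0]
    - [1,0,0,0,0]
    - [1,0,0,0,0]
    - [1,0,0,0,0]

```text
clock: 7.35
tool_pos: [0.511, 0.1621, 0.1567]
eef_rot: [0.842, 0.54, -0.001, -0.0]
wrist_force: [-0.0, 0.2, -0.7]
width: 0.009
```

servo_tool:
  plan:
    - [1,0,0,0.012,0]
    - [1,0,0,0.01,0]
    - [1,0,0,0.006,0]
    - [1,0,0,0.002,0]
    - [1,0,0,0,0]
    - [1,0,0,0,0]

```text
clock: 7.95
tool_pos: [0.5121, 0.1624, 0.1282]
eef_rot: [0.842, 0.54, 0.001, 0.0]
wrist_force: [-3.1, -0.3, 18.9]
width: 0.006
```

servo_tool:
  plan:
    - [1,0,0,-0.01,0]
    - [1,0,0,-0.01,0]
    - [1,0,0,-0.01,0]
    - [1,0,0,0,0]
    - [1,0,0,0,0]
    - [1,0,0,0,0]

```text
clock: 8.55
tool_pos: [0.511, 0.1621, 0.1567]
eef_rot: [0.842, 0.54, -0.001, -0.0]
wrist_force: [0.0, -0.7, 0.5]
width: 0.004
```

```bash
python3 look.py 4
```

```text
8.55 [0.51097489 0.16212606 0.15669648] [ 0.02506649 -0.69648371  0.50005588]
```

View pics/l4.png

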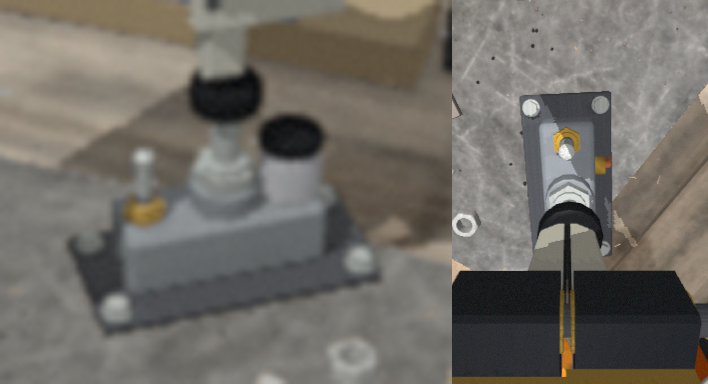

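servo_tool:
  plan:
    - [1,0,0,0.012,0]
    - [1,0,0,0.01,0]
    - [1,0,0,0.006,0]
    - [1,0,0,0.002,0]
    - [1,0,0,0,0]
    - [1,0,0,0,0]

```text
clock: 9.25
tool_pos: [0.5122, 0.1624, 0.1282]
eef_rot: [0.842, 0.54, 0.001, 0.0]
wrist_force: [-1.7, -0.5, 15.8]
width: 0.006
```

servo_tool:
  plan:
    - [1,0,0,-0.01,0]
    - [1,0,0,-0.01,0]
    - [1,0,0,-0.01,0]
    - [1,0,0,0,0]
    - [1,0,0,0,0]
    - [1,0,0,0,0]

```text
clock: 9.85
tool_pos: [0.511, 0.1621, 0.1567]
eef_rot: [0.842, 0.54, -0.001, -0.0]
wrist_force: [-0.3, 0.2, 0.4]
width: 0.007
```

```bash
python3 - <<'E'
from h import *
import cv2
s=r.capture("scene")[170:205,240:280];w=r.capture("wrist")[80:200,220:320]
cv2.imwrite("pics/z5.png",np.hstack([cv2.resize(s,(420,400),interpolation=2),cv2.resize(w,(333,400),interpolation=2)]))
for z in(.087,.091,.079):print(z,proj("scene",np.array([.472,.1765,z])))
E
```

```text
0.087 [255.56620996 179.92745811]
0.091 [255.54078974 178.57360673]
0.079 [255.61666874 182.61483398]
```

View pics/z5.png

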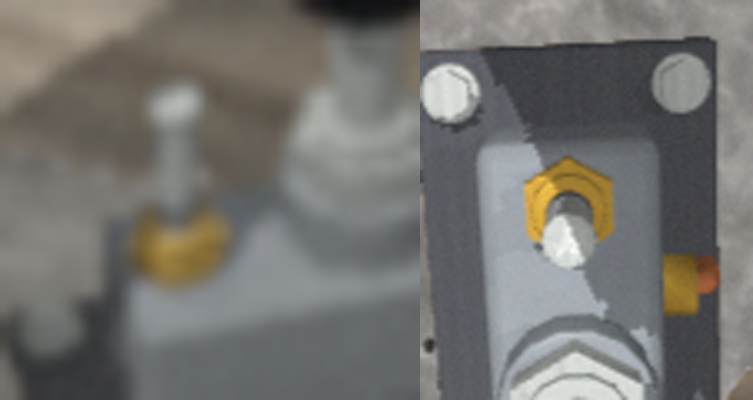

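The pin tip is at scene row 178.7, and 178.6 is predicted for fully out. It did not move on the sixth stroke, and a dark ring shows at its foot. Now moving clear.

servo_tool:
  plan:
    - [1,0,0,-0.03,0]
    - [1,0,0,-0.04,0]
    - [1,0,0,-0.03,0]
    - [1,0.01,-0.02,0,0]
    - [1,0.018,-0.036,0,0]
    - [1,0.018,-0.036,0,0]
    - [1,0.018,-0.036,0,0]
    - [1,0.018,-0.036,0,0]
    - [1,0,0,0,0]
    - [1,0,0,0,0]

```text
clock: 10.95
tool_pos: [0.3963, 0.3055, 0.2574]
eef_rot: [0.841, 0.54, -0.0, 0.0]
wrist_force: [-0.3, 0.8, 0.4]
width: 0.002
```

```bash
python3 - <<'E'
from h import *
import cv2
o=r.get_obs();print(o["clock"],o["tool_pos"],o["wrist_force"],abs(o["qvel"]).max())
s=r.capture("scene");t=r.capture("top")
cv2.imwrite("pics/f.png",np.hstack([cv2.resize(s[130:290,130:390],(390,240),interpolation=2),cv2.resize(t[110:290,110:390],(373,240),interpolation=2)]))
cv2.imwrite("pics/fz.png",cv2.resize(s[145:230,225:325],None,fx=6,fy=6,interpolation=2))
d=cv2.absdiff(s,cv2.imread("pics/scene0.png")).max(2)
cv2.imwrite("pics/fd.png",d)
E
```

```text
10.95 [0.39634191 0.30553307 0.25740026] [-0.28343642  0.76339831  0.36981564] 0.03809006314207047
```

View pics/f.png

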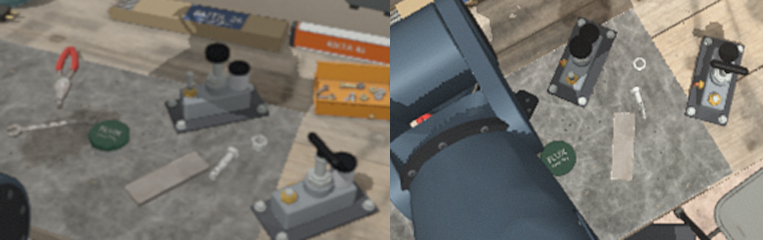

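View pics/fz.png

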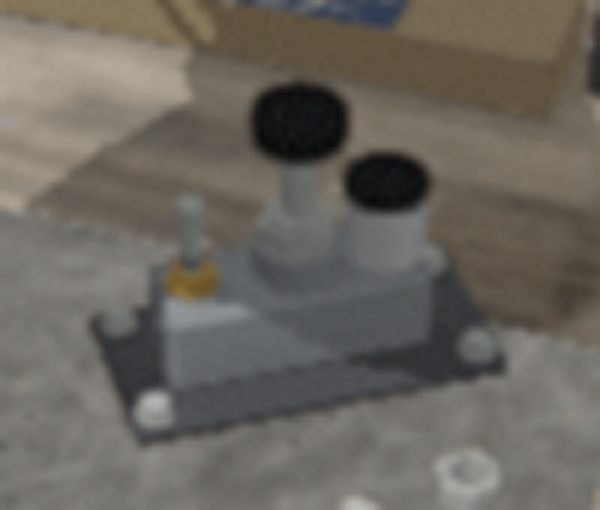

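View pics/fd.png

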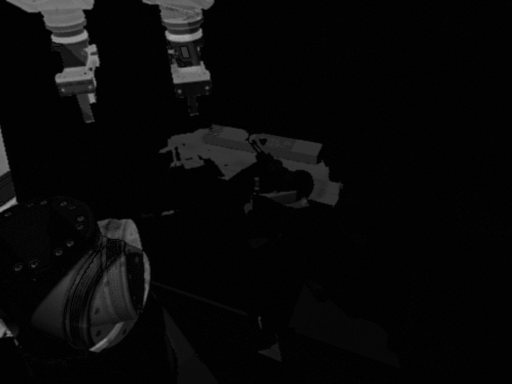

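The cap is back at its starting position (299,112 in the crop), the pin stands tall at (190,205), and the loose things and the T-handle look unchanged, since only shadows differ.

```bash
python3 -c "
from bench import r
print(r.hand_in())"
```

```text
the job is handed in; nothing more can be done
None
```

The round-capped lubricator is primed and the job is handed in; the hand-in gives no verdict. I pushed its plunger down to the stop six times with the shut fingertips, letting it come fully up after each stroke, and then moved the arm clear. The clock stood at about 11 s of the 54 s allowed.

- **Indicator pin:** its tip sits at scene row 178.7, and fully out predicts 178.6. It popped by the fifth stroke and did not move on the sixth. A dark ring shows at its foot.
- **Plungers:** the round cap is back at its starting position, and the T-handle looks the same as at the start.
- **Loose things:** in the scene camera, comparing before and after shows only arm and shadow differences. In the last top view the arm hides part of the bench, so the pliers and spanner were checked from the scene camera only.
- **Disagreements:** the wrist camera put the cap about 5–7 mm off in y from the other two views, so I aimed between them, well within the 20 mm cap radius. Strokes two and three pressed the hard stop with about 39–42 N measured at the wrist (limit 120 N). That is close to the 40 N limit for the arm and gripper body, though only the fingertips were touching. I pressed less after that, at about 16–19 N.

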